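# Seat the lid of a soil column on its studs and set the vent

### The job

The white lid of the open soil column is standing on the ends of its three studs: without lifting it, nudge it round until the studs find its holes and it drops, then press it down evenly until it sits flush on the flange. Only then screw the orange vent knob on the lid shut (clockwise) until it bottoms, and back it off a quarter turn. Leave the neighbouring column and the loose things on the bench alone.

Things in the scene. Friction and masses are not known exactly. Their poses are not given: they have to be found in the camera images.
- column: the soil column to be closed, fixed: grey base 160 mm across, 15 mm thick, clear tube 100 mm across with soil in it, grey flange 152 mm across with its flat top 120 mm above the bench. Origin: centre of the base's underside, z up. Black hose ports stick out 73 mm from the axis along its +x, below 78 mm
- stud (a point): domed top end of one of the column's three upright steel studs, 8 mm thick, rising 22 mm above the flange. They stand on a circle of 62 mm radius at 60, 180 (this one) and 300 degrees counter-clockwise from the column's +x
- seat (a point): point on the column's axis at the level of the flange's top face (120 mm above the bench): where the lid's origin lies when the lid is flush
- lid: loose round white lid 152 mm across, 12 mm thick, about 0.45 kg. Origin: centre of the disc's underside, z up. Three 12 mm through holes on a circle of 62 mm radius at 0, 120, 240 degrees counter-clockwise from its +x; so it fits at lid yaw = column yaw + 60 degrees, and every 120 degrees from there. At the start it rests on the stud ends 22 mm above the flange, 20 to 60 degrees from the nearest fit
- pipe (a point): middle of the stiff blue hose pipe on the lid, which points along the lid's -x: a fitting 22 mm wide, 16 mm high from 71 to 89 mm from the lid's axis, then a round pipe 14 mm thick to 116 mm. This point is 102 mm out on its centre line, 8 mm above the lid's underside. About 1 N here turns the lid on the studs; the space beside and below the pipe, outside the flange, is free
- plug_end (a point): centre of the lower end of the lid's plug, 87 mm across, 30 mm long, in the tube's 90 mm bore from the start; it keeps the lid centred. When holes meet studs the lid falls about 13 mm by itself until the plug meets a tight filter plate. The last 9 mm must be pressed, slowly and on the middle (about 10 to 15 N at 15 mm/s); no spring back. Flush, the studs stand 10 mm out of the lid
- vent_screw: round orange ribbed vent knob on the middle of the lid's top, 30 mm across, carried by the lid and turning on it. Origin on the axis 20 mm above the lid's underside, on top of a black boss 40 mm across; the knob spans 2 to 24 mm above it. Flat top, which may be pressed, with a white line along the knob's +x
- vent_top (a point): centre of the vent knob's flat top, 44 mm above the lid's underside
- vent_turn (a joint): turn of the vent knob relative to the lid, rad: 0 when screwed shut (bottomed, a hard stop), growing counter-clockwise seen from above; starts 0.4 to 1.3 open; stays where it is left, turns with 0.04 N m; it does not rise
- neighbour: finished soil column of the same make and size, fixed, lid on and brass wing nuts run down; 164 mm high, its hose pipe reaches 116 mm from its axis along its own -x. Origin: centre of its underside. Leave alone
- beaker: loose glass beaker, 76 mm across, 95 mm high; origin: centre of underside. Leave alone
- wash_bottle: loose white bottle with a red cap, 68 mm across, 170 mm high; origin: centre of underside. Leave alone
- core_ring: loose steel soil-core ring, 56 mm across, 50 mm high; origin: centre of underside. Leave alone
- nut_tray: loose blue tray 95 x 75 x 20 mm with brass wing nuts in it; origin: centre of underside. Leave alone
- brush: loose wooden hand brush, 200 mm long along its x; origin: centre of underside. Leave alone
- spanner: loose steel spanner, 170 mm long along its x, 8 mm thick; origin: centre of underside. Leave alone
Things that resemble listed ones, but are neither listed nor needed, are in the scene too. Leave any blue, pink or red look-alike of the column alone.

How it is judged:
By the outcome, as a careful person would: the job done as asked, in the order asked, and still so for the second after the job is handed in, with the robot touching nothing.
It also fails if it takes over 67 s, if anything falls off the work surface, if the arm or the gripper's body presses on something with over 40 N, if the wrist force passes 120 N, or if a joint passes its speed limit or range.

### The arm

A 6-joint arm with a two-finger parallel gripper is mounted at the origin on the work surface. World frame = base frame: x ahead of the robot, y to its left, z up, the work surface at z = 0. Lengths are in m, angles in rad, forces in N, time in s.
With the tool pointing down it reaches from about 0.35 to 0.775 m from the base axis. Payload 5.5 kg.
Tool frame: the origin (TCP) lies midway between the tips of the shut fingers; the grasp point (between the pads) lies grip_point_offset behind it (grip_point_offset is the distance from the TCP to the grasp point, in m); z points along the fingers, y is the direction in which the jaws open and shut (so a half turn about z gives the same grasp; the last joint's range is limited). The gripper opens to 85 mm and grips with 20 to 120 N. Pads are 22 mm wide; open, the fingers measure 114 mm over their backs; the gripper's body (76 mm by 85 mm) begins 54 mm behind the grasp point. The pads swing forward as they close: fully open they stand 13 mm farther back than shut.
Start: joints at [0.989, 0.313, 0.046, 1.304, 0, 1.431], TCP at [0.246, 0.52, 0.231] pointing down, gripper open.
Joint ranges: [-2.76, 2.76], [-0.86, 1.69], [-1.03, 1.26], [-2.2, 2.34], [-1.47, 1.5], [-3.14, 3.14]. Speed limits (rad/s): [2.57, 2.57, 3.14, 3.14, 3.14, 3.14].

### API

Orientations are given as a unit quaternion [w, x, y, z].
In Python, from workcell import * gives the robot as it stands.
- The arm moves only by the tool send_rows, never from a script. Its argument "series" is one flat list of numbers, 7 for each row, row after row: the shift along the tool's x, y, z in cm, then the turn, a rotation vector about the tool's x, y, z in degrees, then the opening, from 0 (shut) to 1 (fully open). A call has 1 to 10 rows; each row is the pose to reach, as a shift and turn from the pose commanded when the call began, along the tool's axes at that moment; what a row does not reach only later rows make up. A row lasts 1/12 s, in which the tool goes at most 41.7 mm and 7.16 degrees, less where a joint would pass 70% of its speed; a pose out of reach is approached as far as the arm can. A call with a gripper value outside its range is refused whole. The fingers move at their own pace and stop on an object; "newtons" is the grip in N (left out, the last holds). Time passes only in rows, so rows that repeat a pose let the fingers close. It gives the time, the measured TCP pose, the force and the opening at its end, in the units of the state.
- get_state(): the state, without advancing time (a new reading comes with each control period).
- read_camera(name): name is "side" or "top" or "wrist"; returns the picture (480x640x3 uint8, blue, green, red); there is no depth.
- camera_info(name): a dict with "K" (3x3 intrinsics, pixels), "xyz" and "attitude" of the camera in the world. Camera axes: x right, y down, z forward; pixel columns grow to the right and rows downward; lengths in m; the calibration is good to about 2 mm. A picture is of the moment at which its call begins: read the wrist's pose just before it. camera_info takes no time and is no camera call; for the wrist camera it gives the pose at the moment of the call.
- hand_in(): hands the job in, once; it reports no verdict.
Trained networks look in the newest picture that a camera, given by its name, has taken for a name from the list of things; names that differ only in an ending like _2 or _b are one class to them, and where a whole thing is asked for, a point or a joint stands for the part that bears it (a point fixed in the world has none). Each returns a list of dicts, best first, with "p" (0 to 1); they miss things now and then, are a little off and sometimes report something else, mostly with a low value. They report only what shows in the picture. A call takes as long as a camera call. They do not tell look-alikes from the thing itself.
- silhouettes(camera, label): "pixels" (480x640 bool, what is visible of it) and "box" ([left, top, width, height] in pixels, round what is visible of it).
The state is a dict: "clock": time; "joint_pos": joint angles; "qvel": joint speeds; "tau": joint torques, N m; "tcp_pos": TCP position; "orientation": TCP orientation; "wrist_force": force on the tool from outside, world axes, zero at the start; "ft_torque": the same for the moment, N m; "finger_gap": finger opening in m.
Only numpy, scipy, OpenCV 4.12 (cv2) and the standard library are available. Lean on these libraries where they do the work, as an engineer would, in place of code of your own. Each camera call takes 0.05 s, during which the arm holds its last target. There are 200 camera calls.

## Working session

There is one attempt and no reset: what is moved stays moved. The work goes in short steps, Python scripts to look and compute and a tool call to move; the robot and the scene stay as the last step left them, time stands still between calls to the robot, and variables do not carry over. Pictures are saved under pics/ and viewed, about 8 in all and at most 12, crops included, and the job is handed in when it is done.

Besides the shell and the picture viewer there is one more tool, called after "Emit:" as name(argument=value, ...) on one line, values as JSON. send_rows: Moves the arm, as the interface text tells. Its arguments: {"type":"object","properties":{"series":{"type":"array"},"newtons":{"type":"number"}},"required":["series"]}

```bash
mkdir -p pics; ls; python3 - <<'E'
from workcell import *
import cv2,numpy as np
s=get_state();print({k:np.round(v,3) for k,v in s.items()})
for c in("side","top","wrist"):
    i=camera_info(c);print(c,np.round(i["K"],1).tolist(),np.round(i["xyz"],3),np.round(i["attitude"],4).tolist() )
    cv2.imwrite(f"pics/{c}0.png",read_camera(c))
E
```

```text
pics
{'clock': np.float64(0.0), 'joint_pos': array([ 0.989,  0.314,  0.045,  1.304, -0.   ,  1.431]), 'qvel': array([-0.001, -0.001, -0.   , -0.   , -0.   ,  0.001]), 'tau': array([-0.0000e+00, -4.8063e+01,  2.9853e+01,  1.9000e-02, -0.0000e+00,
       -0.0000e+00]), 'tcp_pos': array([0.246, 0.519, 0.23 ]), 'orientation': array([-0.   ,  0.219,  0.976, -0.001]), 'wrist_force': array([-0.703, -0.65 , -0.158]), 'ft_torque': array([ 0.026, -0.003,  0.016]), 'finger_gap': np.float64(0.085)}
side [[512.7, 0.0, 326.1], [0.0, 512.7, 239.3], [0.0, 0.0, 1.0]] [-0.076 -0.672  0.981] [-0.3694, 0.8555, -0.3363, 0.1364]
top [[625.0, 0.0, 316.9], [0.0, 625.0, 243.0], [0.0, 0.0, 1.0]] [ 0.316 -0.026  1.948] [0.052, -0.6982, 0.7131, -0.0359]
wrist [[404.1, 0.0, 320.2], [0.0, 404.1, 242.2], [0.0, 0.0, 1.0]] [0.172 0.554 0.373] [0.1354, 0.8338, 0.5285, 0.0845]
```

View pics/top0.png

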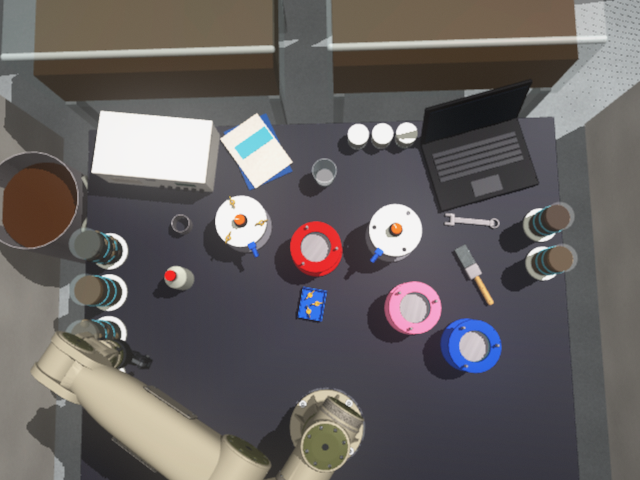

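View pics/side0.png

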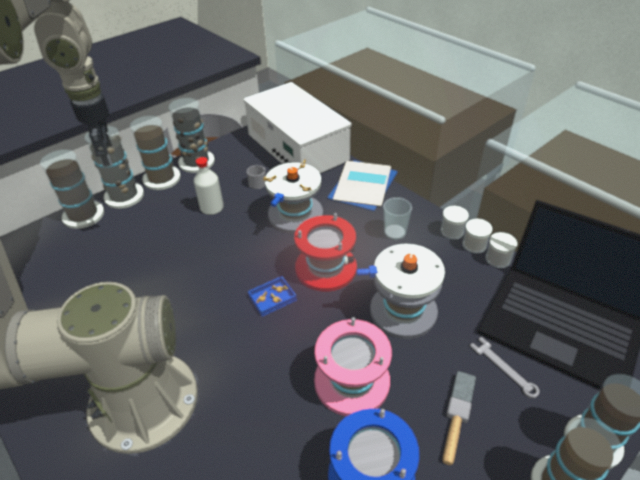

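Two white-lidded columns show in the top view. The one at (243,222) has brass wing nuts, so it is the neighbour. The one at (395,230) has bare holes, so it is the target. I'll confirm this in an enlarged crop and measure.

```bash
cat > h.py <<'E'
from workcell import *
import cv2,numpy as np
from scipy.spatial.transform import Rotation as R
def rot(q): return R.from_quat([q[1],q[2],q[3],q[0]]).as_matrix()
def onplane(i,uv,z):
    d=rot(i["attitude"])@np.linalg.inv(i["K"])@np.array([uv[0],uv[1],1.]); c=np.array(i["xyz"]); return c+d*(z-c[2])/d[2]
def proj(i,p):
    q=np.array(i["K"])@rot(i["attitude"]).T@(np.array(p)-i["xyz"]); return q[:2]/q[2]
def sil(c,l):
    for d in silhouettes(c,l):
        v,u=np.nonzero(d["pixels"]); yield d["p"],np.array([u.mean(),v.mean()]),d["box"],d["pixels"]
E
python3 - <<'E'
from h import *
im={c:read_camera(c) for c in("top","side")}
for c in im:
  i=camera_info(c)
  for l,z in(("lid",.154),("vent_screw",.186),("pipe",.15),("column",.12),("stud",.14)):
    for p,m,b,px in sil(c,l): print(c,l,round(p,2),m.round(1),b,px.sum(),onplane(i,m,z).round(4))
t=cv2.resize(im["top"][180:290,340:450],None,fx=5,fy=5,interpolation=3)
s=cv2.resize(im["side"][230:340,350:460],None,fx=5,fy=5,interpolation=3)
cv2.imwrite("pics/c1.png",cv2.resize(np.hstack([t,s]),(800,400)))
E
```

```text
top lid 0.61 [394.1 231. ] [367.2, 204.5, 54.0, 59.3] 2212 [ 0.5713 -0.2108  0.154 ]
top vent_screw 0.33 [311.5 304. ] [297.4, 289.0, 29.0, 32.6] 752 [0.3651 0.0309 0.186 ]
top pipe 0.9 [393.8 231.9] [367.9, 203.5, 54.5, 60.3] 2163 [ 0.5692 -0.2103  0.15  ]
top pipe 0.3 [395.3 229. ] [390.9, 225.3, 10.4, 9.9] 105 [ 0.5778 -0.215   0.15  ]
top column 0.79 [315.4 249.1] [292.2, 223.6, 50.5, 54.4] 2216 [0.5277 0.0186 0.12  ]
top column 0.69 [470.4 345.7] [441.8, 323.6, 59.4, 50.6] 2652 [ 0.2387 -0.4211  0.12  ]
top column 0.68 [411.9 308.1] [384.1, 282.1, 56.7, 53.9] 2355 [ 0.3492 -0.2579  0.12  ]
top column 0.61 [382.8 249.8] [366.7, 213.0, 41.5, 51.0] 344 [ 0.5211 -0.1793  0.12  ]
top stud 0.95 [315.3 249.3] [290.9, 222.7, 51.6, 56.3] 2235 [0.5248 0.0185 0.14  ]
top stud 0.84 [470.2 345.7] [439.9, 320.9, 62.9, 52.1] 2675 [ 0.2394 -0.4164  0.14  ]
top stud 0.7 [411.9 308.1] [385.4, 282.2, 55.6, 51.3] 2433 [ 0.3488 -0.2553  0.14  ]
top stud 0.56 [379.4 250.4] [366.6, 226.3, 37.3, 36.2] 246 [ 0.5173 -0.1676  0.14  ]
side lid 0.76 [407.  270.7] [357.2, 242.3, 86.8, 54.9] 3181 [ 0.5635 -0.
[... 370 characters left out ...]
 column 0.91 [373.4 447.8] [330.7, 409.0, 88.1, 71.0] 5429 [ 0.2363 -0.432   0.12  ]
side column 0.73 [403.3 313.5] [372.6, 279.2, 67.9, 58.1] 2609 [ 0.4909 -0.2762  0.12  ]
side column 0.66 [352.5 366.6] [313.7, 315.2, 79.6, 108.1] 6230 [ 0.322  -0.2946  0.12  ]
side column 0.61 [325.7 252.9] [294.6, 216.3, 65.0, 73.7] 4076 [ 0.4938 -0.0309  0.12  ]
side stud 0.95 [325.7 253.1] [293.5, 211.2, 62.5, 80.9] 4007 [ 0.4802 -0.0463  0.14  ]
side stud 0.92 [373.2 447.7] [329.3, 411.0, 85.7, 68.2] 5445 [ 0.2289 -0.4373  0.14  ]
side stud 0.89 [403.5 313.1] [374.2, 277.0, 67.8, 63.9] 2730 [ 0.4788 -0.285   0.14  ]
side stud 0.75 [352.7 366.7] [314.1, 322.4, 78.2, 93.3] 6173 [ 0.313  -0.3038  0.14  ]
```

View pics/c1.png

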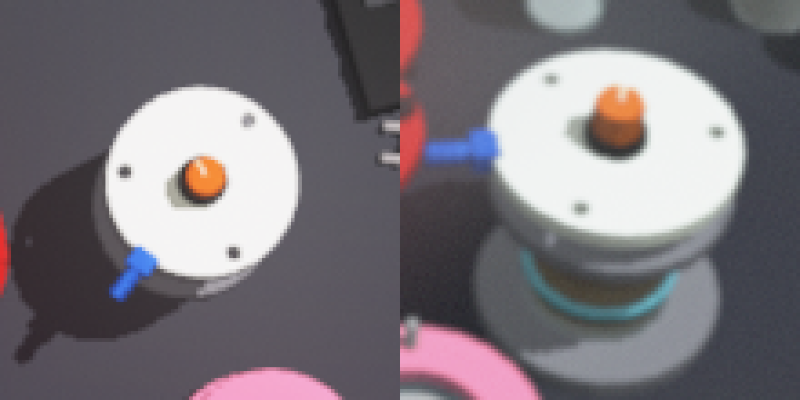

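The crop confirms it: white lid, three bare holes, no wing nuts, and the pipe points to the lower left. Next I'll measure the axis and pipe by colour.

```bash
python3 - <<'E'
from h import *
import workcell
for c,box in(("top",(360,195,430,270)),("side",(355,235,450,300))):
  im=cv2.imread(f"pics/{c}0.png");i=camera_info(c)
  m0=np.zeros(im.shape[:2],np.uint8);m0[box[1]:box[3],box[0]:box[2]]=255
  hs=cv2.cvtColor(im,cv2.COLOR_BGR2HSV)
  for n,lo,hi,z in(("orange",(5,150,90),(20,255,255),.180),("blue",(100,130,80),(125,255,255),.150),("white",(0,0,190),(180,40,255),.154)):
    k=cv2.inRange(hs,lo,hi)&m0; v,u=np.nonzero(k)
    if n=="white":
      cn=max(cv2.findContours(k,0,2)[0],key=cv2.contourArea); e=cv2.fitEllipse(cv2.convexHull(cn)); print(c,n,e,onplane(i,e[0],z).round(4)); 
    else: print(c,n,len(u),u.mean().round(1),v.mean().round(1),onplane(i,(u.mean(),v.mean()),z).round(4))
try: print(grip_point_offset)
except: print([x for x in dir(workcell) if 'grip' in x])
E
```

```text
top orange 81 396.0 228.7 [ 0.574  -0.2138  0.18  ]
top blue 90 376.0 254.8 [ 0.5039 -0.1568  0.15  ]
top white ((395.1619873046875, 229.64207458496094), (51.885765075683594, 52.859283447265625), 110.02437591552734) [ 0.5753 -0.214   0.154 ]
side orange 99 410.5 261.3 [ 0.57   -0.2204  0.18  ]
side blue 99 367.5 270.3 [ 0.5044 -0.1566  0.15  ]
side white ((409.1932678222656, 269.1067199707031), (50.683475494384766, 70.13793182373047), 99.39898681640625) [ 0.5706 -0.2194  0.154 ]
0.0187
```

Emit:
send_rows(series=[-4, -4, -1, 0, 0, 0, 0.45, -8, -8, -3, 0, 0, 2, 0.45, -12, -12, -3, 0, 0, 4, 0.45, -16, -16.5, -3, 0, 0, 6, 0.45, -20, -20.5, -3, 0, 0, 8, 0.45, -23.5, -24.5, -3, 0, 0, 10, 0.45, -26.5, -27.5, -3, 0, 0, 12, 0.45, -29.5, -30.5, -3, 0, 0, 14, 0.45, -32, -33.5, -3, 0, 0, 15, 0.45, -34.5, -36, -3, 0, 0, 15, 0.45], newtons=20)

```text
clock: 1.58
tcp_pos: [0.3776, 0.1257, 0.2614]
orientation: [0.001, 0.345, 0.939, 0.0]
wrist_force: [-0.4, 0.3, 0.2]
finger_gap: 0.0383
```

Emit:
send_rows(series=[-3.3, -2, 0, 0, 0, 0, 0.45, -6.6, -4, 0, 0, 0, 0, 0.45, -10, -6, 0, 0, 0, 0, 0.45, -13.2, -8, 0, 0, 0, 0, 0.45, -16.5, -10, 0, 0, 0, 0, 0.45, -19, -11.6, 0, 0, 0, 0, 0.45, -21, -12.8, 0, 0, 0, 0, 0.45, -22, -13.4, 0, 0, 0, 0, 0.45, -22, -13.4, 0, 0, 0, 0, 0.45])

```text
clock: 2.33
tcp_pos: [0.4592, -0.1189, 0.2607]
orientation: [0.0, 0.346, 0.938, -0.0]
wrist_force: [0.9, 1.0, 0.2]
finger_gap: 0.0383
```

```bash
python3 - <<'E'
from h import *
i=camera_info("wrist");cv2.imwrite("pics/w1.png",read_camera("wrist"))
print(np.round(get_state()["tcp_pos"],4),np.round(i["xyz"],3))
c=np.array([.573,-.216,0]);print("axis at lid top",proj(i,c+[0,0,.154]).round(0))
for a in range(0,360,30): print(a,proj(i,c+[.073*np.cos(np.radians(a)),.073*np.sin(np.radians(a)),.07]).round(0),proj(i,c+[.102*np.cos(np.radians(a)),.102*np.sin(np.radians(a)),.15]).round(0))
E
```

```text
[ 0.4585 -0.1174  0.2607] [ 0.397 -0.067  0.403]
axis at lid top [322. 425.]
0 [368. 408.] [401. 497.]
30 [391. 382.] [441. 456.]
60 [397. 348.] [453. 402.]
90 [381. 316.] [429. 347.]
120 [348. 295.] [370. 310.]
150 [307. 292.] [295. 305.]
180 [270. 308.] [229. 334.]
210 [248. 338.] [193. 385.]
240 [248. 372.] [194. 440.]
270 [266. 401.] [228. 486.]
300 [297. 418.] [281. 513.]
330 [334. 421.] [343. 517.]
```

View pics/w1.png

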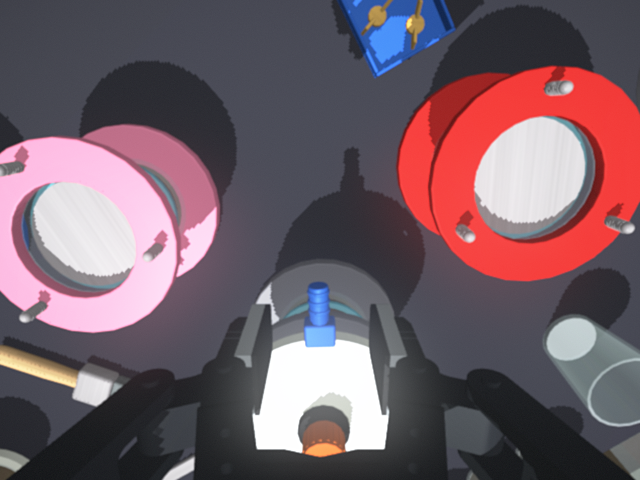

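```bash
python3 - <<'E'
from h import *
i=camera_info("side")
im=read_camera("side")
cv2.imwrite("pics/s2.png",cv2.resize(im[255:335,350:460],None,fx=7,fy=7,interpolation=3))
print(onplane(i,(390.7,296),.124))
c=np.array([.571,-.217,.124])
for a in range(140,300,10): print(a,proj(i,c+[.062*np.cos(np.radians(a)),.062*np.sin(np.radians(a)),0]).round(1),((proj(i,c+[.062*np.cos(np.radians(a)),.062*np.sin(np.radians(a)),0])-[350,255])*7).round(0))
E
```

```text
[ 0.50441198 -0.22776613  0.124     ]
140 [379.6 278.8] [207. 167.]
150 [380.6 282.4] [214. 192.]
160 [382.5 285.9] [227. 216.]
170 [385.1 289.2] [246. 239.]
180 [388.4 292.1] [269. 260.]
190 [392.4 294.7] [297. 278.]
200 [396.9 296.7] [328. 292.]
210 [401.7 298.1] [362. 302.]
220 [406.7 298.9] [397. 307.]
230 [411.8 299. ] [433. 308.]
240 [416.7 298.4] [467. 304.]
250 [421.3 297.2] [499. 296.]
260 [425.4 295.4] [528. 283.]
270 [428.9 293. ] [552. 266.]
280 [431.7 290.2] [572. 246.]
290 [433.8 287. ] [586. 224.]
```

View pics/s2.png

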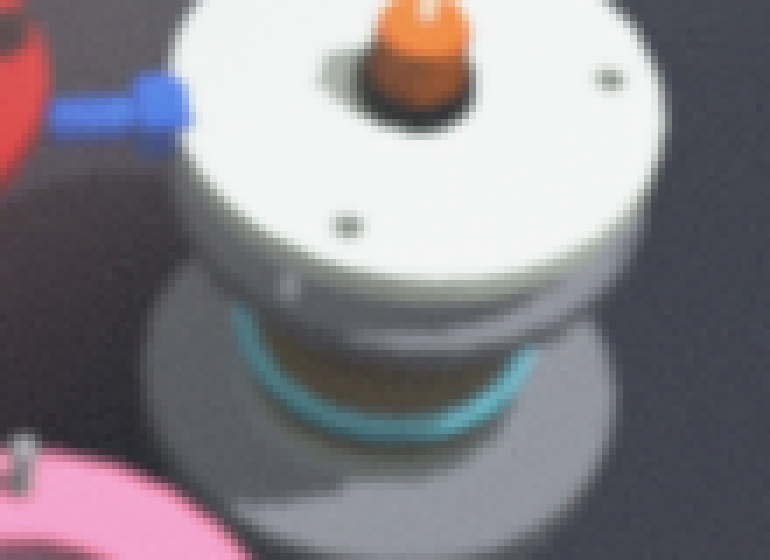

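The stud highlight at crop (290,285) sits at about 188°, and the nearest lid hole is at about 205°. So the lid must turn clockwise by about 20°. I'll straddle the pipe with the open fingers.

Emit:
send_rows(series=[-2.5, -0.2, 2, 0, 0, 0, 0.45, -4.7, -0.3, 4.5, 0, 0, 0, 0.45, -4.7, -0.3, 7.5, 0, 0, 0, 0.45, -4.7, -0.3, 10, 0, 0, 0, 0.45, -4.7, -0.3, 11.8, 0, 0, 0, 0.45, -4.7, -0.3, 12.5, 0, 0, 0, 0.45, -4.7, -0.3, 12.5, 0, 0, 0, 0.45])

```text
clock: 3.02
tcp_pos: [0.491, -0.1475, 0.1345]
orientation: [-0.002, 0.344, 0.939, 0.0]
wrist_force: [0.2, 0.4, 0.6]
finger_gap: 0.0384
```

```bash
python3 - <<'E'
from h import *
cv2.imwrite("pics/w3.png",read_camera("wrist")); s=get_state();print(s["tcp_pos"],s["wrist_force"],s["joint_pos"])
E
```

```text
[ 0.49196945 -0.14816918  0.13602808] [0.71069542 0.6026912  0.63897102] [-4.49029043e-01  2.46877063e-01 -2.83667440e-01  1.04145693e+00
  2.61496151e-04  2.52873931e-01]
```

View pics/w3.png

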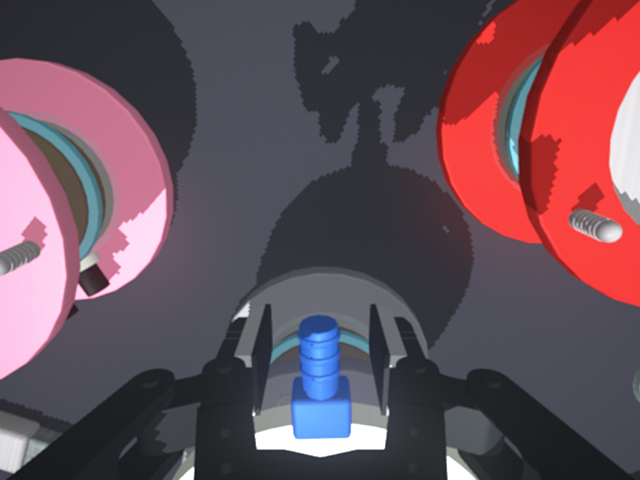

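The pipe sits midway between the fingers at (320,350). Now I'll sweep clockwise about the column axis.

Emit:
send_rows(series=[0, 0.28, 0, 0, 0, 1.5, 0.45, -0.02, 0.55, 0, 0, 0, 3, 0.45, -0.03, 0.83, 0, 0, 0, 4.5, 0.45, -0.06, 1.1, 0, 0, 0, 6, 0.45, -0.09, 1.38, 0, 0, 0, 7.5, 0.45, -0.13, 1.66, 0, 0, 0, 9, 0.45, -0.18, 1.93, 0, 0, 0, 10.5, 0.45, -0.23, 2.2, 0, 0, 0, 12, 0.45, -0.29, 2.47, 0, 0, 0, 13.5, 0.45, -0.36, 2.74, 0, 0, 0, 15, 0.45])

```text
clock: 3.9
tcp_pos: [0.5135, -0.131, 0.1382]
orientation: [0.001, 0.465, 0.886, -0.0]
wrist_force: [-1.1, -1.2, 1.0]
finger_gap: 0.0384
```

Emit:
send_rows(series=[0, 0.28, 0, 0, 0, 1.5, 0.45, -0.02, 0.55, 0, 0, 0, 3, 0.45, -0.03, 0.83, 0, 0, 0, 4.5, 0.45, -0.06, 1.1, 0, 0, 0, 6, 0.45])

```text
clock: 4.23
tcp_pos: [0.5227, -0.125, 0.1381]
orientation: [0.001, 0.51, 0.86, -0.0]
wrist_force: [-2.3, -0.3, 1.0]
finger_gap: 0.0388
```

Emit:
send_rows(series=[0, 0.28, 0, 0, 0, 1.5, 0.45, -0.02, 0.55, 0, 0, 0, 3, 0.45, -0.03, 0.83, 0, 0, 0, 4.5, 0.45])

```text
clock: 4.48
tcp_pos: [0.5301, -0.1212, 0.1381]
orientation: [0.001, 0.544, 0.839, -0.0]
wrist_force: [-2.3, -0.9, 0.8]
finger_gap: 0.0384
```

```bash
python3 - <<'E'
from h import *
cv2.imwrite("pics/w4.png",read_camera("wrist")); s=get_state();print(s["tcp_pos"],s["wrist_force"],s["joint_pos"])
E
```

```text
[ 0.53071887 -0.12107803  0.13807985] [-0.04202479 -0.01163601 -0.35218393] [-3.71849585e-01  2.98070059e-01 -2.08484825e-01  1.06170272e+00
  9.26307417e-05  7.78344504e-01]
```

View pics/w4.png

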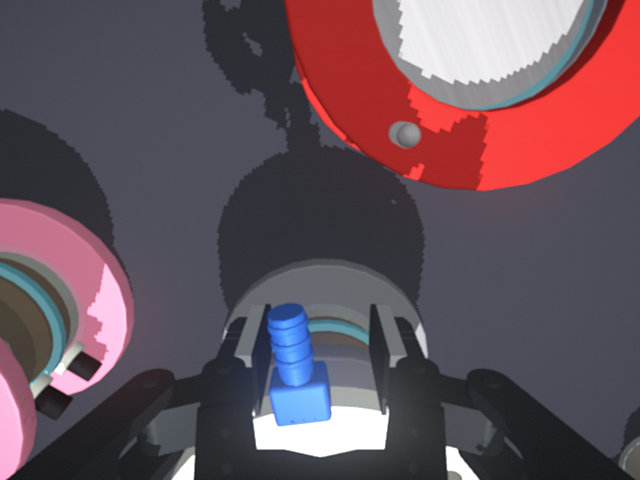

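The pipe now rests against the left pad at (290,345) and the lid has not dropped yet. I'll continue.

Emit:
send_rows(series=[0, 0.28, 0, 0, 0, 1.5, 0.45, -0.02, 0.55, 0, 0, 0, 3, 0.45, -0.03, 0.83, 0, 0, 0, 4.5, 0.45])

```text
clock: 4.78
tcp_pos: [0.5377, -0.1183, 0.1378]
orientation: [0.001, 0.576, 0.818, -0.0]
wrist_force: [-2.3, -0.6, 1.4]
finger_gap: 0.0388
```

Emit:
send_rows(series=[0, 0.28, 0, 0, 0, 1.5, 0.45, -0.02, 0.55, 0, 0, 0, 3, 0.45, -0.03, 0.83, 0, 0, 0, 4.5, 0.45])

```text
clock: 5.03
tcp_pos: [0.5456, -0.1156, 0.1378]
orientation: [0.001, 0.608, 0.794, 0.0]
wrist_force: [-1.8, -0.2, 1.2]
finger_gap: 0.0384
```

```bash
cat > st.py <<'E'
from h import *
im=read_camera("wrist"); i=camera_info("wrist"); s=get_state();print(s["tcp_pos"].round(4) if hasattr(s["tcp_pos"],'round') else s["tcp_pos"],np.round(s["wrist_force"],2))
k=cv2.inRange(cv2.cvtColor(im,cv2.COLOR_BGR2HSV),(100,130,60),(125,255,255));k[:250]=0
_,_,st,ce=cv2.connectedComponentsWithStats(k);b=1+st[1:,4].argmax();print("blue",st[b],ce[b].round(1))
c=np.array([.573,-.216])
for z in(.150,.137,.128):
  p=onplane(i,ce[b],z)[:2]-c;print(z,"r",np.hypot(*p).round(4),"ang",np.degrees(np.arctan2(p[1],p[0])).round(1))
E
python3 st.py
```

```text
[ 0.5463 -0.1156  0.1378] [-0.05  0.13 -0.98]
blue [ 266  303   65  123 5416] [294.1 366.8]
0.15 r 0.0919 ang 111.6
0.137 r 0.0828 ang 112.9
0.128 r 0.0765 ang 114.1
```

Emit:
send_rows(series=[0, 0.28, 0, 0, 0, 1.5, 0.45, -0.02, 0.55, 0, 0, 0, 3, 0.45, -0.03, 0.83, 0, 0, 0, 4.5, 0.45])

```text
clock: 5.33
tcp_pos: [0.5535, -0.1138, 0.1374]
orientation: [0.001, 0.638, 0.77, 0.0]
wrist_force: [-2.7, 0.4, 1.7]
finger_gap: 0.0386
```

Emit:
send_rows(series=[0, 0.28, 0, 0, 0, 1.5, 0.45, -0.02, 0.55, 0, 0, 0, 3, 0.45, -0.03, 0.83, 0, 0, 0, 4.5, 0.45])

```text
clock: 5.58
tcp_pos: [0.5617, -0.1125, 0.1374]
orientation: [0.0, 0.668, 0.744, 0.0]
wrist_force: [-2.0, -0.1, 0.7]
finger_gap: 0.0387
```

```bash
python3 st.py; python3 - <<'E'
from h import *
im=read_camera("side");cv2.imwrite("pics/s5.png",cv2.resize(im[225:335,350:460],None,fx=5,fy=5,interpolation=3))
E
```

```text
[ 0.5625 -0.1125  0.1374] [ 0.17 -1.15 -0.31]
blue [ 266  303   63  111 3171] [292.5 349.6]
0.15 r 0.0996 ang 102.1
0.137 r 0.0912 ang 103.3
0.128 r 0.0855 ang 104.2
```

View pics/s5.png

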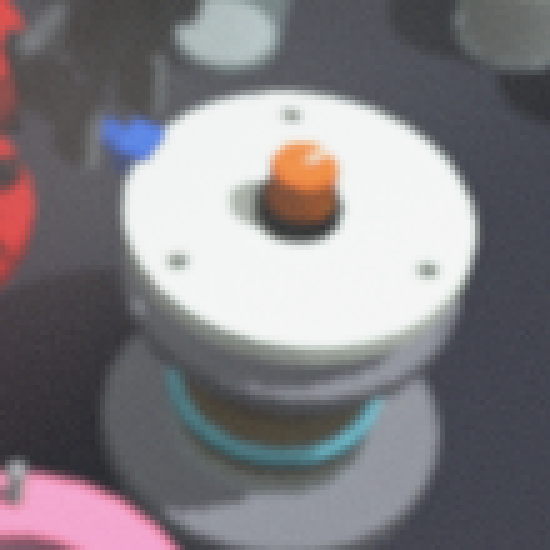

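The highlight moved with the lid, so it was not a stud and my fit estimate does not hold. Continuing clockwise must still reach a fit, so I'll go on in small steps and watch the force.

Emit:
send_rows(series=[0, 0.28, 0, 0, 0, 1.5, 0.45, -0.02, 0.55, 0, 0, 0, 3, 0.45, -0.03, 0.83, 0, 0, 0, 4.5, 0.45, -0.06, 1.1, 0, 0, 0, 6, 0.45])

```text
clock: 6.02
tcp_pos: [0.5734, -0.1122, 0.137]
orientation: [0.001, 0.706, 0.708, 0.001]
wrist_force: [-0.5, 0.8, 0.8]
finger_gap: 0.0383
```

```bash
python3 st.py
```

```text
[ 0.5739 -0.1123  0.137 ] [-0.08 -0.05  0.1 ]
blue [ 277  288   55  113 3364] [300.5 334.6]
0.15 r 0.1055 ang 93.8
0.137 r 0.0976 ang 94.5
0.128 r 0.0922 ang 95.0
```

```bash
cat > lz.py <<'E'
from h import *
# rim/orange fit: lid height from side view of knob (orange centroid) against axis
def orange(im):
  m0=np.zeros(im.shape[:2],np.uint8);m0[235:300,380:450]=255
  k=cv2.inRange(cv2.cvtColor(im,cv2.COLOR_BGR2HSV),(5,150,90),(20,255,255))&m0;v,u=np.nonzero(k);return np.array([u.mean(),v.mean()]).round(2)
def white(im):
  m0=np.zeros(im.shape[:2],np.uint8);m0[235:310,370:450]=255
  k=cv2.inRange(cv2.cvtColor(im,cv2.COLOR_BGR2HSV),(0,0,190),(180,40,255))&m0
  b=max(cv2.findContours(k,0,2)[0],key=cv2.contourArea);return cv2.boundingRect(b)
i=camera_info("side");c=[.573,-.216]
for z in(.176,.163,.154):print("model",z,proj(i,c+[z]).round(2))
a=cv2.imread("pics/side0.png");b=read_camera("side")
print(orange(a),white(a),"now",orange(b),white(b))
cv2.imwrite("pics/snow.png",cv2.resize(b[225:335,350:460],None,fx=5,fy=5,interpolation=3))
E
python3 lz.py
```

```text
model 0.176 [409.72 260.81]
model 0.163 [409.14 264.93]
model 0.154 [408.74 267.75]
[410.55 261.28] (375, 244, 70, 51) now [409.86 266.11] (374, 248, 70, 52)
```

The lid has dropped: the knob moved 4.8 px down in the side view, which is about 13 mm, and there is no force left. I'll lift out, shut the fingers and go above the knob.

Emit:
send_rows(series=[0, 0, -2, 0, 0, 0, 0.45, 0, 0, -5, 0, 0, 0, 0.45, 0, 0, -8, 0, 0, 0, 0.2, -2, 0, -9.5, 0, 0, 0, 0, -5, 0, -9.5, 0, 0, 0, 0, -8, 0, -9.5, 0, 0, 0, 0, -9.8, 0, -9.5, 0, 0, 0, 0, -10.4, 0, -9.5, 0, 0, 0, 0, -10.4, 0, -9.5, 0, 0, 0, 0])

```text
clock: 6.87
tcp_pos: [0.5728, -0.2176, 0.2311]
orientation: [0.0, 0.706, 0.708, 0.0]
wrist_force: [0.0, 0.9, 0.3]
finger_gap: -0.0001
```

```bash
python3 - <<'E'
from h import *
im=read_camera("wrist");i=camera_info("wrist");s=get_state();print(np.round(s["tcp_pos"],4),s["finger_gap"],np.round(s["wrist_force"],2))
cv2.imwrite("pics/w6.png",im)
print(proj(i,[.573,-.216,.173]),proj(i,s["tcp_pos"]))
E
```

```text
[ 0.5727 -0.2163  0.231 ] -5.137968292046171e-05 [-0.5   0.35  0.24]
[321.79795159 265.74966922] [321.69184857 320.57022012]
```

View pics/w6.png

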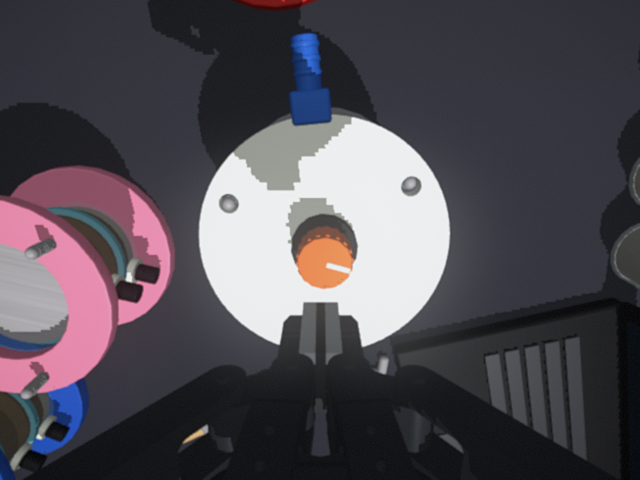

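The stud ends show through the holes at (228,203) and (411,186), so the lid has dropped in. The knob top is at (325,263), about 2 mm to the right and outward of the prediction. I'll correct for that and descend.

Emit:
send_rows(series=[0.15, 0.2, 2, 0, 0, 0, 0, 0.15, 0.2, 3.5, 0, 0, 0, 0, 0.15, 0.2, 4.6, 0, 0, 0, 0, 0.15, 0.2, 5.2, 0, 0, 0, 0, 0.15, 0.2, 5.5, 0, 0, 0, 0, 0.15, 0.2, 5.6, 0, 0, 0, 0, 0.15, 0.2, 5.7, 0, 0, 0, 0, 0.15, 0.2, 5.8, 0, 0, 0, 0])

```text
clock: 7.58
tcp_pos: [0.5755, -0.2146, 0.1738]
orientation: [0.001, 0.706, 0.708, 0.0]
wrist_force: [0.2, 0.5, 0.0]
finger_gap: -0.0002
```

Emit:
send_rows(series=[0, 0, 0.1, 0, 0, 0, 0, 0, 0, 0.2, 0, 0, 0, 0, 0, 0, 0.3, 0, 0, 0, 0, 0, 0, 0.4, 0, 0, 0, 0])

```text
clock: 7.92
tcp_pos: [0.5756, -0.2149, 0.1708]
orientation: [0.001, 0.706, 0.708, 0.001]
wrist_force: [-1.6, 0.3, 8.4]
finger_gap: -0.0001
```

Contact at about 0.171–0.172 m with 8 N. I'll keep pressing slowly.

Emit:
send_rows(series=[0, 0, 0.1, 0, 0, 0, 0, 0, 0, 0.2, 0, 0, 0, 0, 0, 0, 0.3, 0, 0, 0, 0, 0, 0, 0.4, 0, 0, 0, 0, 0, 0, 0.5, 0, 0, 0, 0])

```text
clock: 8.33
tcp_pos: [0.5756, -0.2149, 0.1663]
orientation: [0.001, 0.706, 0.708, 0.001]
wrist_force: [-1.2, 1.5, 8.9]
finger_gap: 0.0001
```

Emit:
send_rows(series=[0, 0, 0.1, 0, 0, 0, 0, 0, 0, 0.2, 0, 0, 0, 0])

```text
clock: 8.5
tcp_pos: [0.5756, -0.2149, 0.1643]
orientation: [0.001, 0.706, 0.708, 0.001]
wrist_force: [-2.5, 2.3, 9.9]
finger_gap: -0.0005
```

Emit:
send_rows(series=[0, 0, 0.1, 0, 0, 0, 0, 0, 0, 0.2, 0, 0, 0, 0])

```text
clock: 8.67
tcp_pos: [0.5756, -0.2149, 0.1639]
orientation: [0.002, 0.706, 0.708, 0.001]
wrist_force: [-6.7, 3.2, 23.2]
finger_gap: -0.0003
```

It stopped at 0.1639 m, against a flush height of 0.164 m, and the force rose to 23 N: bottomed. I'll press a little more to settle it, then retreat and open.

Emit:
send_rows(series=[0, 0, 0.05, 0, 0, 0, 0, 0, 0, 0.05, 0, 0, 0, 0])

```text
clock: 8.83
tcp_pos: [0.5756, -0.2149, 0.1639]
orientation: [0.002, 0.706, 0.708, 0.001]
wrist_force: [-5.9, 3.8, 20.1]
finger_gap: -0.0002
```

Emit:
send_rows(series=[0, 0, -0.5, 0, 0, 0, 0, 0, 0, -3, 0, 0, 0, 0, 0, 0, -6, 0, 0, 0, 0.3, 0, 0, -7, 0, 0, 0, 0.6, 0, 0, -7, 0, 0, 0, 0.6, 0, 0, -7, 0, 0, 0, 0.6, 0, 0, -7, 0, 0, 0, 0.6])

```text
clock: 9.42
tcp_pos: [0.5744, -0.2145, 0.2279]
orientation: [-0.001, 0.706, 0.708, -0.0]
wrist_force: [-0.1, 0.9, 0.0]
finger_gap: 0.0509
```

```bash
sed -i 's/snow/snow2/' lz.py; cat > kn.py <<'E'
from h import *
import sys
im=read_camera("wrist");i=camera_info("wrist");s=get_state();print(np.round(s["tcp_pos"],4),np.round(s["finger_gap"],4),"ft",np.round(s["wrist_force"],1),np.round(s["ft_torque"],3),"j6",round(s["joint_pos"][5],3))
hs=cv2.cvtColor(im,cv2.COLOR_BGR2HSV)
cv2.imwrite(sys.argv[1],im)
# bright top face of knob incl. white line -> circle
k=cv2.inRange(hs,(5,150,200),(20,255,255))
n,lb,st,ce=cv2.connectedComponentsWithStats(k);b=1+st[1:,4].argmax();h=cv2.convexHull(max(cv2.findContours((lb==b).astype(np.uint8),0,2)[0],key=cv2.contourArea))
e=cv2.fitEllipse(h);ctr=onplane(i,e[0],.164);print("top",e,ctr.round(4))
m=np.zeros(im.shape[:2],np.uint8);cv2.drawContours(m,[h],0,255,-1);m=cv2.erode(m,np.ones((3,3)))
v,u=np.nonzero((hs[...,1]<130)&(hs[...,2]>150)&(m>0));P=np.array([onplane(i,(a,c),.164)[:2] for a,c in zip(u,v)])
if len(P):
  d=P.mean(0)-ctr[:2];w=np.linalg.svd(P-P.mean(0))[2][0];w*=np.sign(w@d);print("line n",len(P),"ang centroid",np.degrees(np.arctan2(d[1],d[0])).round(1),"pca",np.degrees(np.arctan2(w[1],w[0])).round(1))
kb=cv2.inRange(hs,(100,130,40),(125,255,255));kb[:,:230]=0;kb[:,420:]=0
n,lb,st,ce=cv2.connectedComponentsWithStats(kb);b=1+st[1:,4].argmax();d=onplane(i,ce[b],.128)-ctr;print("pipe ang",np.degrees(np.arctan2(d[1],d[0])).round(1),"r",np.hypot(d[0],d[1]).round(4),st[b])
E
python3 kn.py pics/w7.png; python3 lz.py
```

```text
[ 0.5742 -0.2144  0.2276] 0.0513 ft [-0.1  0.2 -0.1] [ 0.029 -0.002 -0.005] j6 1.079
top ((321.6583557128906, 264.4728698730469), (47.20907211303711, 52.25759506225586), 86.61817932128906) [ 0.5742 -0.2154  0.164 ]
line n 156 ang centroid -22.8 pca -16.3
pipe ang 95.7 r 0.0922 [ 287   41   42   89 2750]
model 0.176 [409.72 260.81]
model 0.163 [409.14 264.93]
model 0.154 [408.74 267.75]
[410.55 261.28] (375, 244, 70, 51) now [409.15 269.13] (374, 251, 70, 51)
```

The lid is flush: the side view gives a total drop of about 22–24 mm. The knob is at (0.5742, -0.2154), aligned with the TCP, and the vent is about 65° open. I'll descend and grip.

Emit:
send_rows(series=[-0.1, 0, 3, 0, 0, 0, 0.6, -0.1, 0, 5.5, 0, 0, 0, 0.6, -0.1, 0, 7.3, 0, 0, 0, 0.6, -0.1, 0, 8.1, 0, 0, 0, 0.6, -0.1, 0, 8.4, 0, 0, 0, 0.5, -0.1, 0, 8.4, 0, 0, 0, 0.4, -0.1, 0, 8.4, 0, 0, 0, 0.36], newtons=25)

```text
clock: 10.1
tcp_pos: [0.5754, -0.2159, 0.1462]
orientation: [0.0, 0.706, 0.708, 0.0]
wrist_force: [0.4, 0.5, -0.7]
finger_gap: 0.0307
```

Emit:
send_rows(series=[0, 0, 0, 0, 0, 0, 0.33, 0, 0, 0, 0, 0, 0, 0.28, 0, 0, 0, 0, 0, 0, 0.2, 0, 0, 0, 0, 0, 0, 0.2])

```text
clock: 10.43
tcp_pos: [0.5754, -0.2159, 0.1465]
orientation: [0.001, 0.706, 0.708, 0.0]
wrist_force: [-0.9, 0.1, 2.2]
finger_gap: 0.0287
```

```bash
python3 -c "
from h import *
s=get_state()
for k in('tcp_pos','wrist_force','ft_torque','finger_gap','joint_pos'):print(k,np.round(s[k],4))"
```

```text
tcp_pos [ 0.5754 -0.2159  0.1465]
wrist_force [-0.8883  0.1148  2.1943]
ft_torque [0.0458 0.1394 0.0539]
finger_gap 0.0287
joint_pos [-4.8950e-01  4.2300e-01 -3.6000e-03  1.1425e+00  1.0000e-04  1.0780e+00]
```

Emit:
send_rows(series=[0, 0, 0, 0, 0, 4, 0.2, 0, 0, 0, 0, 0, 8, 0.2, 0, 0, 0, 0, 0, 13, 0.2, 0, 0, 0, 0, 0, 18, 0.2, 0, 0, 0, 0, 0, 23, 0.2, 0, 0, 0, 0, 0, 28, 0.2, 0, 0, 0, 0, 0, 33, 0.2, 0, 0, 0, 0, 0, 38, 0.2, 0, 0, 0, 0, 0, 43, 0.2, 0, 0, 0, 0, 0, 48, 0.2])

```text
clock: 11.27
tcp_pos: [0.5752, -0.2159, 0.1464]
orientation: [0.0, 0.934, 0.358, 0.0]
wrist_force: [-1.1, 0.7, 2.0]
finger_gap: 0.0288
```

```bash
cat > q.py <<'E'
from h import *
s=get_state();q=s["orientation"]
for k in('tcp_pos','wrist_force','ft_torque','finger_gap'):print(k,np.round(s[k],4))
x=rot(q)[:,0];print("yaw",np.degrees(np.arctan2(x[1],x[0])).round(2),"j6",s["joint_pos"][5])
E
python3 q.py
```

```text
tcp_pos [ 0.5752 -0.2159  0.1464]
wrist_force [-1.0769  0.683   2.0458]
ft_torque [0.0341 0.209  0.0538]
finger_gap 0.0288
yaw 41.94 j6 1.9199633461591166
```

Emit:
send_rows(series=[0, 0, 0, 0, 0, 3, 0.2, 0, 0, 0, 0, 0, 6, 0.2, 0, 0, 0, 0, 0, 9, 0.2, 0, 0, 0, 0, 0, 12, 0.2])

```text
clock: 11.6
tcp_pos: [0.5752, -0.2158, 0.1464]
orientation: [0.0, 0.966, 0.259, 0.0]
wrist_force: [-1.3, 1.0, 3.6]
finger_gap: 0.0291
```

```bash
python3 q.py
```

```text
tcp_pos [ 0.5752 -0.2158  0.1464]
wrist_force [-1.3194  0.9657  3.6485]
ft_torque [0.0759 0.2932 0.0187]
finger_gap 0.0291
yaw 30.04 j6 2.127693204431565
```

Emit:
send_rows(series=[0, 0, 0, 0, 0, 2, 0.2, 0, 0, 0, 0, 0, 4, 0.2, 0, 0, 0, 0, 0, 6, 0.2])

```text
clock: 11.85
tcp_pos: [0.5752, -0.2158, 0.1464]
orientation: [0.0, 0.978, 0.209, 0.0]
wrist_force: [-1.3, 0.2, 2.9]
finger_gap: 0.0286
```

```bash
python3 q.py
```

```text
tcp_pos [ 0.5752 -0.2158  0.1464]
wrist_force [-1.2883  0.1802  2.9135]
ft_torque [ 0.1032  0.2693 -0.0057]
finger_gap 0.0286
yaw 24.09 j6 2.2315621481958257
```

Emit:
send_rows(series=[0, 0, 0, 0, 0, 2, 0.2, 0, 0, 0, 0, 0, 4, 0.2, 0, 0, 0, 0, 0, 6, 0.2])

```text
clock: 12.1
tcp_pos: [0.5747, -0.2155, 0.1464]
orientation: [0.0, 0.987, 0.158, 0.0]
wrist_force: [-2.8, 2.2, 2.3]
finger_gap: 0.0293
```

```bash
python3 q.py
```

```text
tcp_pos [ 0.5747 -0.2155  0.1464]
wrist_force [-2.7668  2.1983  2.3483]
ft_torque [0.3362 0.2181 0.022 ]
finger_gap 0.0293
yaw 18.14 j6 2.3355671393472073
```

```bash
python3 kn.py pics/w8.png; python3 -c "
import cv2;im=cv2.imread('pics/w8.png');cv2.imwrite('pics/w8c.png',cv2.resize(im[200:400,200:440],None,fx=3,fy=3,interpolation=3))"
```

```text
[ 0.5748 -0.2155  0.1464] 0.0293 ft [-2.5  1.2  3.9] [ 0.279  0.562 -0.017] j6 2.338
top ((322.9952087402344, 315.2591857910156), (11.44765853881836, 45.23893356323242), 94.66162109375) [ 0.5866 -0.2133  0.164 ]Traceback (most recent call last):
  File "kn.py", line 15, in <module>
    n,lb,st,ce=cv2.connectedComponentsWithStats(kb);b=1+st[1:,4].argmax();d=onplane(i,ce[b],.128)-ctr;print("pipe ang",np.degrees(np.arctan2(d[1],d[0])).round(1),"r",np.hypot(d[0],d[1]).round(4),st[b])
                                                        ~~~~~~~~~~~~~~~^^
ValueError: attempt to get argmax of an empty sequence
```

View pics/w8c.png

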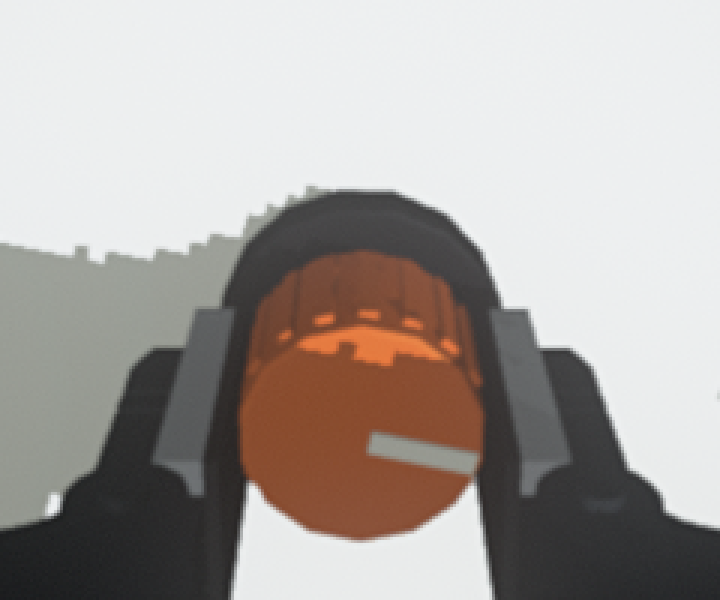

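In tool view the line slopes about 12° at crop (370,443)–(478,463). Its world angle is therefore about -85°, against -84° for the lid's +x, so the knob is at or near the stop. I'll confirm with a few degrees more.

Emit:
send_rows(series=[0, 0, 0, 0, 0, 1.5, 0.2, 0, 0, 0, 0, 0, 3, 0.2, 0, 0, 0, 0, 0, 4.5, 0.2, 0, 0, 0, 0, 0, 6, 0.2])

```text
clock: 12.48
tcp_pos: [0.5746, -0.2153, 0.1463]
orientation: [-0.0, 0.994, 0.106, -0.0]
wrist_force: [-1.4, 2.6, 3.0]
finger_gap: 0.0287
```

```bash
python3 q.py; cat > ln.py <<'E'
from h import *
import sys
# white/grey line on knob (gripped view): angle in tool-view, rectified on plane z=.164
im=read_camera("wrist");i=camera_info("wrist");hs=cv2.cvtColor(im,cv2.COLOR_BGR2HSV) if len(sys.argv)<2 else 0
cv2.imwrite("pics/last.png",im)
roi=np.zeros(im.shape[:2],np.uint8)
k=cv2.inRange(hs,(3,120,60),(22,255,255));k[:270]=0;k[385:]=0;k[:,:270]=0;k[:,370:]=0
h=cv2.convexHull(np.vstack(cv2.findContours(k,0,2)[0]));cv2.drawContours(roi,[h],0,255,-1);roi=cv2.erode(roi,np.ones((3,3)))
m=((hs[...,1]<90)&(hs[...,2]>100)&(roi>0)).astype(np.uint8);m[:318]=0
n,lb,st,ce=cv2.connectedComponentsWithStats(m);b=1+st[1:,4].argmax();v,u=np.nonzero(lb==b)
P=np.array([onplane(i,(a,c),.164)[:2] for a,c in zip(u,v)]);w=np.linalg.svd(P-P.mean(0))[2][0]
s=get_state();x=rot(s["orientation"])[:,0];yaw=np.degrees(np.arctan2(x[1],x[0]));y=rot(s["orientation"])[:2,1];w*=np.sign(w@y) or 1
a=np.degrees(np.arctan2(w[1],w[0]));print("line",st[b],"world",a.round(1),"rel yaw",((a-yaw+180)%360-180).round(1))
E
python3 ln.py
```

```text
tcp_pos [ 0.5746 -0.2153  0.1463]
wrist_force [-1.4075  2.5939  2.9679]
ft_torque [ 0.4805 -0.2279  0.3022]
finger_gap 0.0287
yaw 12.21 j6 2.4390946431428664
line [323 343  37  12 293] world -85.9 rel yaw -98.0
```

It has bottomed: the moment is 0.30 N m, the knob slipped in the pads and the line stayed at -86°. Now back off 90° counter-clockwise.

Emit:
send_rows(series=[0, 0, 0, 0, 0, -3, 0.2, 0, 0, 0, 0, 0, -8, 0.2, 0, 0, 0, 0, 0, -13, 0.2, 0, 0, 0, 0, 0, -18, 0.2, 0, 0, 0, 0, 0, -23, 0.2, 0, 0, 0, 0, 0, -28, 0.2, 0, 0, 0, 0, 0, -33, 0.2, 0, 0, 0, 0, 0, -38, 0.2, 0, 0, 0, 0, 0, -42, 0.2, 0, 0, 0, 0, 0, -45, 0.2])

```text
clock: 13.37
tcp_pos: [0.575, -0.2155, 0.1463]
orientation: [0.0, 0.877, 0.481, 0.0]
wrist_force: [-1.9, 2.1, 3.8]
finger_gap: 0.0291
```

Emit:
send_rows(series=[0, 0, 0, 0, 0, -5, 0.2, 0, 0, 0, 0, 0, -10, 0.2, 0, 0, 0, 0, 0, -15, 0.2, 0, 0, 0, 0, 0, -20, 0.2, 0, 0, 0, 0, 0, -25, 0.2, 0, 0, 0, 0, 0, -30, 0.2, 0, 0, 0, 0, 0, -35, 0.2, 0, 0, 0, 0, 0, -40, 0.2, 0, 0, 0, 0, 0, -45, 0.2, 0, 0, 0, 0, 0, -45, 0.2])

```text
clock: 14.2
tcp_pos: [0.5752, -0.2155, 0.1462]
orientation: [0.0, 0.627, 0.779, 0.0]
wrist_force: [-1.4, 1.5, 4.4]
finger_gap: 0.0287
```

```bash
python3 q.py;python3 ln.py
```

```text
tcp_pos [ 0.5752 -0.2155  0.1462]
wrist_force [-1.3648  1.4517  4.441 ]
ft_torque [0.351  0.3639 0.0301]
finger_gap 0.0287
yaw 102.37 j6 0.8655455444708505
line [323 344  37  12 292] world 4.6 rel yaw -97.5
```

The line turned from -85.9° to +4.6°, which is 90.5°. I'll release, lift off and check.

Emit:
send_rows(series=[0, 0, 0, 0, 0, 0, 0.4, 0, 0, 0, 0, 0, 0, 0.6, 0, 0, 0, 0, 0, 0, 0.6, 0, 0, -2, 0, 0, 0, 0.6, 0, 0, -5, 0, 0, 0, 0.6, 0, 0, -8, 0, 0, 0, 0.6, 0, 0, -8.2, 0, 0, 0, 0.6, 0, 0, -8.2, 0, 0, 0, 0.6])

```text
clock: 14.92
tcp_pos: [0.5764, -0.2165, 0.2298]
orientation: [0.002, 0.628, 0.778, 0.0]
wrist_force: [0.5, -0.4, -0.1]
finger_gap: 0.0514
```

```bash
python3 kn.py pics/w9.png; sed -i 's/snow2/s9/' lz.py; python3 lz.py|tail -1; python3 - <<'E'
import cv2,numpy as np
w=cv2.resize(cv2.imread('pics/w9.png'),(533,400));s=cv2.resize(cv2.imread('pics/s9.png'),(267,267))
c=np.zeros((400,800,3),np.uint8);c[:,:533]=w;c[:267,533:]=s;cv2.imwrite('pics/f.png',c)
E
```

```text
[ 0.5755 -0.216   0.2278] 0.0511 ft [ 0.6  0.4 -1.1] [ 0.04   0.033 -0.054] j6 0.869
top ((317.8188171386719, 257.704833984375), (47.03231430053711, 52.29426574707031), 86.8218994140625) [ 0.573  -0.2138  0.164 ]
line n 164 ang centroid -3.1 pca 5.2
pipe ang 95.1 r 0.0913 [ 316   36   41   89 2731]
[410.55 261.28] (375, 244, 70, 51) now [409.06 268.82] (374, 251, 69, 51)
```

View pics/f.png

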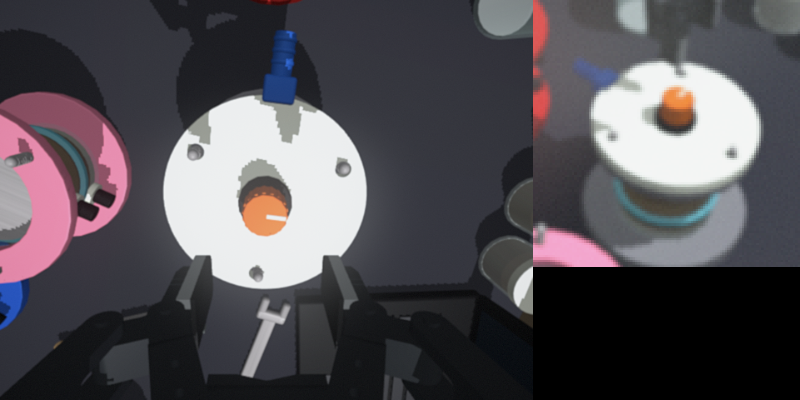

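```bash
python3 -c "
from workcell import *
print(hand_in())"
```

```text
the job is handed in; nothing more can be done
None
```

The lid is flush on the flange and the vent knob is backed off a quarter turn from its stop. I handed the job in at about 15 s on the robot clock, with the gripper open and well above the knob, touching nothing.

- **Lid drop:** I straddled the lid's pipe with the open fingers and turned it clockwise until it dropped, after about 45° in all. The side view showed a drop of about 13 mm, and the wrist view showed the studs through the holes.
- **Pressing:** I pressed slowly on the middle of the knob at about 9 N. It stopped with the knob top at 0.1639 m, against 0.164 m for flush, and the force rose to 23 N. After the vent was turned, the side and wrist views showed the lid still at that height; the side-view knob reading differed by 0.3 px, which I took as noise.
- **Vent:** I turned the knob clockwise to its hard stop, where the moment reached 0.30 N m, the pads slipped and the white line stopped within 2° of the lid's +x. I then backed it off; the line turned 90.5°, and after release it stood 90.1° from the lid's +x.

**Wrong reading:** I first took a highlight in the side view for a stud and expected a fit after about 20°. The highlight moved with the lid, so I dropped that estimate and kept turning until the lid fell.

I moved nothing else that I know of, but I did not re-check the loose things on the bench at the end.

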